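# Set the check ball in the valve body

### The job

Take the one large rubber ball from the wooden rack and lower it gently through the open top of the valve casting until it sits on the brass seat ring at the bottom, then let it go. Set it down rather than dropping or pressing it, since the seat is finish-machined. Leave the two small balls in the rack.

Things in the scene. Friction and masses are not known exactly. Their poses are not given: they have to be found in the camera images.
- large_center (a point): Centre of the large check ball: black rubber-coated sphere, 56 mm diameter, about 0.25 kg. It starts in any one of the three holes of a straight wooden rack (270 x 44 mm, 30 mm high, fixed to the table, square holes 90 mm apart), centre about 53 mm above the table. Only its size tells it from the others. Its orientation has no meaning.
- small_a_center (a point): Centre of a small check ball of the same black rubber, 40 mm in diameter, in another hole of the same rack, centre about 42 mm above the table. It stays there.
- small_b_center (a point): Centre of the second small check ball, 40 mm in diameter, in the remaining hole of the same rack. It stays there. The three ball centres lie in a line along the rack.
- valve: Grey-green valve casting, fixed. Origin: on the chamber axis, at table height; z up, flanged ports along +x and -x (254 mm over all). Open round chamber: flange 212 mm wide, bore 164 mm, rim at z 113 mm, floor at z 30 mm. On the floor's centre a brass seat ring, 56 mm outside, 32 mm inside, top at z 45 mm. The large ball seated there has its centre on the axis at z 68 mm; it centres itself.
Not all that is in view belongs to the job. What is shaped like the part that bears large_center but green or turquoise is not meant.

How it is judged:
By the outcome, as a careful person would: the job done as asked, in the order asked, and still so for the second after the job is handed in, with the robot touching nothing.
It also fails if it takes over 42 s, if anything falls off the work surface, if the arm or the gripper's body presses on something with over 40 N, if the wrist force passes 120 N, or if a joint passes its speed limit or range.

### The arm

A 6-joint arm with a two-finger parallel gripper is mounted at the origin on the work surface. World frame = base frame: x ahead of the robot, y to its left, z up, the work surface at z = 0. Lengths are in m, angles in rad, forces in N, time in s.
With the tool pointing down it reaches from about 0.3 to 0.775 m from the base axis. Payload 14.6 kg.
Tool frame: the origin (TCP) lies on the front face of the gripper's body, between the roots of the fingers; the fingertips stand 73 mm ahead of it and the grasp point (between the pads) lies 54 mm ahead of it; y points along the fingers, z is the direction in which the jaws open and shut, and the axes are right-handed (so a half turn about y gives the same grasp; the last joint's range is limited). The gripper opens to 85 mm and grips with 20 to 120 N. Pads are 22 mm wide; open, the fingers measure 114 mm over their backs; the gripper's body (76 mm by 85 mm) begins 54 mm behind the grasp point. The pads swing forward as they close: fully open they stand 13 mm farther back than shut.
Start: joints at [1.277, 0.3, 1.521, -0, 1.321, -0.067], TCP at [0.124, 0.536, 0.304] pointing down, gripper open.
Joint ranges: [-3.03, 3.03], [-0.79, 2.21], [0.23, 2.52], [-1.04, 4.18], [0, 3.07], [-2.55, 2.55]. Speed limits (rad/s): [2.22, 2.22, 2.57, 3.14, 3.14, 3.14].

### API

Orientations are given as a unit quaternion [x, y, z, w].
In Python, from bench import ctrl gives the robot as it stands.
- The arm moves only by the tool servo_tool, never from a script. Its argument "increments" is a list of rows, each an object of numbers: "x", "y", "z": the shift along the tool's x, y, z in units of 25 mm (1.0 is 25 mm); "roll": the turn about the tool's y in units of 5 degrees (1.0 is 5 degrees). A call has 1 to 20 rows; each row is the pose to reach, as a shift and turn from the pose commanded when the call began, along the tool's axes at that moment; what a row does not reach only later rows make up. A row lasts 1/12 s, in which the tool goes at most 41.7 mm and 7.16 degrees, less where a joint would pass 70% of its speed; a pose out of reach is approached as far as the arm can. A call with a gripper value outside its range is refused whole. "gripper" is the gripper command: -1 is shut, 1 is fully open, values between are in proportion, set as the call begins (left out, the last holds). The fingers move at their own pace and stop on an object; the grip force is fixed at half the most. Time passes only in rows, so rows that repeat a pose let the fingers close. It gives the time, the measured TCP pose, the force and the opening at its end, in the units of the state.
- ctrl.state(): the state, without advancing time (a new reading comes with each control period).
- ctrl.get_image(name): name is "scene" or "side" or "wrist"; returns a dict with "img" (384x512x3 uint8, blue, green, red), "mtx" (3x3 intrinsics, pixels), "T" (4x4, takes a point from camera to world coordinates); the wrist camera has in their place "hand_eye" (4x4, takes a point from camera to tool coordinates, whose origin is the TCP and whose axes are the tool frame's). Camera axes: x right, y down, z forward; pixel columns grow to the right and rows downward; lengths in m; the calibration is good to about 2 mm. The wrist camera is an equidistant fisheye: a pixel r from the principal point sees the ray r / f radians off the axis. A picture is of the moment at which its call begins: read the wrist's pose just before it. There is no depth.
- ctrl.close_job(): hands the job in, once; it reports no verdict.
Trained networks look in a picture, given as the dict that the camera call returned (one of the last four; its "shot" number tells which), for a name from the list of things; names that differ only in an ending like _2 or _b are one class to them, and where a whole thing is asked for, a point or a joint stands for the part that bears it (a point fixed in the world has none). Each returns a list of dicts, best first, with "conf" (0 to 1); they miss things now and then, are a little off and sometimes report something else, mostly with a low value. They report only what shows in the picture. A call takes as long as a camera call. They do not tell look-alikes from the thing itself.
- ctrl.regions_of(picture, label): "mask" (384x512 bool, what is visible of it) and "bbox" ([left, top, right, bottom] in pixels, round what is visible of it).
- ctrl.place_of(picture, label): "position" ([column, row] in pixels: a listed point, or the origin of a listed thing).
The state is a dict: "time_s": time; "joint_positions": joint angles; "joint_vel": joint speeds; "joint_efforts": joint torques, N m; "eef_pos": TCP position; "eef_rot": TCP orientation; "force": force on the tool from outside, world axes, zero at the start; "moment": the same for the moment, N m; "grip_width": finger opening in m.
Only numpy, scipy, OpenCV 4.12 (cv2) and the standard library are available. Lean on these libraries where they do the work, as an engineer would, in place of code of your own. Each camera call takes 0.05 s, during which the arm holds its last target. There are 200 camera calls.

## Working session

There is one attempt and no reset: what is moved stays moved. The work goes in short steps, Python scripts to look and compute and a tool call to move; the robot and the scene stay as the last step left them, time stands still between calls to the robot, and variables do not carry over. Pictures are saved under pics/ and viewed, about 8 in all and at most 12, crops included, and the job is handed in when it is done.

Besides the shell and the picture viewer there is one more tool, called as a command line: name --argument value ..., lists and objects as JSON in quotes. servo_tool: Moves the arm, as the interface text tells. Its arguments: {"type":"object","properties":{"increments":{"type":"array","items":{"type":"object","properties":{"x":{"type":"number"},"y":{"type":"number"},"z":{"type":"number"},"roll":{"type":"number"}}}},"gripper":{"type":"number"}},"required":["increments"]}

```bash
mkdir -p pics
cat > h.py <<'E'
import numpy as np, cv2
from bench import ctrl
def ray(p,px):
    q=cv2.undistortPoints(np.array([[px]],float),p["mtx"],None)[0,0]
    T=np.array(p["T"]); d=T[:3,:3]@[q[0],q[1],1]; return T[:3,3],d/np.linalg.norm(d)
def at_z(p,px,z):
    o,d=ray(p,px); return o+d*(z-o[2])/d[2]
def tri(rs):
    A=sum(np.eye(3)-np.outer(d,d) for o,d in rs); b=sum((np.eye(3)-np.outer(d,d))@o for o,d in rs)
    return np.linalg.solve(A,b)
E
python3 - <<'E'
from h import *
s=ctrl.state(); print(s)
ims=[]
for n in ("scene","side"):
    p=ctrl.get_image(n); p["mtx"]=np.array(p["mtx"],float); ims.append(p["img"])
    for l,z in (("large_center",.053),("small_a_center",.042),("valve",0)):
        for r in ctrl.place_of(p,l): print(n,l,"place",np.round(r["position"],1),round(r["conf"],2),np.round(at_z(p,r["position"],z),3))
        for r in ctrl.regions_of(p,l): print(n,l,"bbox",r["bbox"],round(r["conf"],2),r["mask"].sum())
    cv2.imwrite(f"pics/{n}0.png",p["img"])
E
```

```text
{'time_s': 0.0, 'joint_positions': array([ 1.27739750e+00,  3.00462242e-01,  1.52156613e+00,  5.46594862e-06,
        1.32070079e+00, -6.65636237e-02]), 'joint_vel': array([-0.00075555, -0.00211123,  0.0001618 ,  0.00063204, -0.00052438,
        0.00091892]), 'joint_efforts': array([-5.02547700e-03, -5.43510711e+01, -3.61793232e+01, -1.97429481e-04,
        3.97376600e-03,  1.30114535e-05]), 'eef_pos': array([0.12363258, 0.53577533, 0.30333245]), 'eef_rot': array([ 0.70295853, -0.08010076,  0.07995322, -0.70216854]), 'force': array([-1.33860163, -0.90816594, -0.6761371 ]), 'moment': array([-0.01979292, -0.03100352, -0.02069492]), 'grip_width': 0.08562268208122897}
scene large_center place [357.9 210.3] 0.87 [0.335 0.156 0.053]
scene large_center place [283.4 252.9] 0.84 [0.53  0.161 0.053]
scene large_center place [182.5 284.6] 0.68 [0.74  0.121 0.053]
scene large_center bbox [168.2, 269.3, 196.1, 293.7] 0.68 551
scene large_center bbox [269.8, 240.5, 295.7, 264.6] 0.65 621
scene large_center bbox [342.9, 200.1, 372.7, 223.7] 0.61 507
scene small_a_center place [313.3 222.1] 0.71 [0.431 0.128 0.042]
scene small_a_center bbox [303.1, 214.0, 319.0, 236.3] 0.78 267
scene valve place [219.4 161.5] 0.62 [ 0.521 -0.144  0.   ]
scene valve bbox [159.8, 98.4, 280.5, 204.0] 0.73 9593
side large_center place [234.  158.4] 0.94 [0.525 0.157 0.053]
side large_center place [150.9 186.5] 0.87 [0.322 0.108 0.053]
side large_center place [319.7 163.8] 0.72 [0.703 0.06  0.053]
side large_center bbox [309.1, 151.6, 333.3, 175.6] 0.97 438
side large_center bbox [138.5, 173.2, 166.2, 203.5] 0.77 525
side large_center bbox [222.1, 147.9, 244.6, 166.7] 0.68 428
side small_a_center place [201.9 174.6] 0.7 [0.438 0.132 0.042]
side small_a_center bbox [195.8, 169.5, 214.2, 184.9] 0.78 247
side valve place [290.4 259.9] 0.96 [ 0.523 -0.146  0.   ]
side valve bbox [214.3, 178.1, 382.5, 320.3] 0.76 18392
```

```bash
python3 -c "
import cv2
a=cv2.imread('pics/scene0.png');b=cv2.imread('pics/side0.png')
cv2.imwrite('pics/a.png',cv2.resize(a[80:330,120:420],None,fx=2.4,fy=2.4,interpolation=2))
cv2.imwrite('pics/b.png',cv2.resize(b[110:340,100:400],None,fx=2.5,fy=2.5,interpolation=2))"
```

```text
(no output)
```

View pics/a.png

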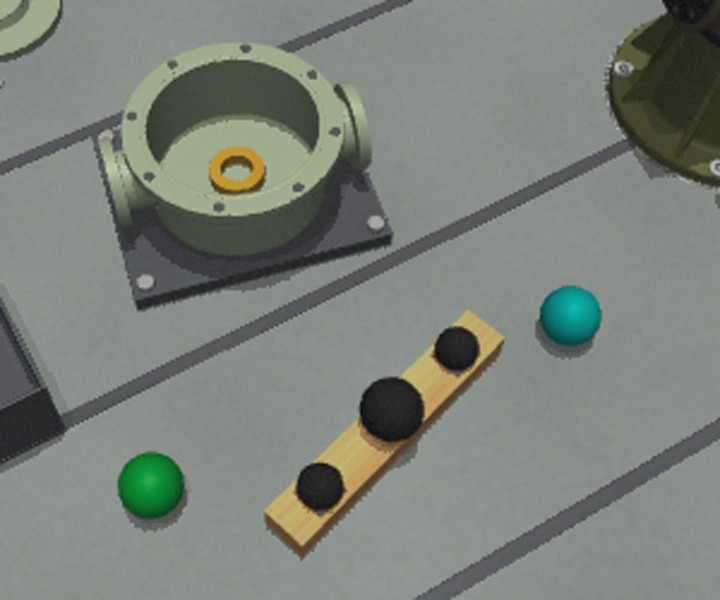

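View pics/b.png

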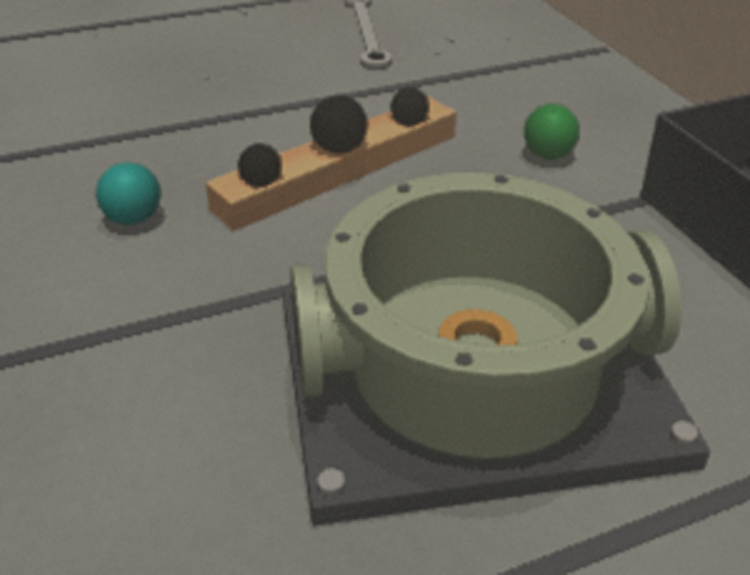

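```bash
cat > m.py <<'E'
from h import *
from scipy.spatial.transform import Rotation as R
B=[];P={}
for n in ("scene","side"):
    p=ctrl.get_image(n); p["mtx"]=np.array(p["mtx"],float); im=p["img"]; P[n]=p
    m=(im.max(2)<48).astype(np.uint8)
    _,_,st,c=cv2.connectedComponentsWithStats(m)
    for s,q in zip(st,c):
        if 150<s[4]<1200: print(n,"dark",s,q.round(1),at_z(p,q,.053).round(4),at_z(p,q,.042).round(4))
    h=cv2.cvtColor(im,cv2.COLOR_BGR2HSV); m=cv2.inRange(h,(8,140,90),(24,255,255))
    _,_,st,c=cv2.connectedComponentsWithStats(m)
    for k,s in enumerate(st):
        if 60<s[4]<5000: 
            v=np.argwhere(c is not None and _==k)
            e=(s[0]+s[2]/2-.5,s[1]+s[3]/2-.5); print(n,"orange",s,e,at_z(p,e,.045).round(4))
T=R.from_quat(ctrl.state()["eef_rot"]).as_matrix(); print(T.round(3))
E
python3 m.py
```

```text
scene dark [231   0  71  26 949] [263.5   8.9] [ 0.1612 -0.5383  0.053 ] [ 0.1533 -0.551   0.042 ]
scene dark [177 178 106  30 327] [229.7 192.8] [ 0.5562 -0.0216  0.053 ] [ 0.5533 -0.0278  0.042 ]
scene dark [301 217  18  17 242] [309.9 225. ] [0.4463 0.1343 0.053 ] [0.4419 0.1301 0.042 ]
scene dark [270 238  26  26 543] [282.7 250.4] [0.528 0.156 0.053] [0.5247 0.152  0.042 ]
scene dark [244 273  19  20 291] [252.9 282.3] [0.6162 0.1855 0.053 ] [0.614  0.1819 0.042 ]
scene orange [389   0  35  27 105] (np.float64(406.0), np.float64(13.0)) [-0.2032 -0.321   0.045 ]
scene orange [483  80  25  19  95] (np.float64(495.0), np.float64(89.0)) [-0.2024  0.0361  0.045 ]
scene orange [207 141  23  20 248] (np.float64(218.0), np.float64(150.5)) [ 0.5215 -0.1444  0.045 ]
side dark [  0 136  32  78 851] [  6.2 176.3] [0.0393 0.2625 0.053 ] [0.0332 0.2837 0.042 ]
side dark [370 164  63  60 952] [398.3 194.7] [ 0.7881 -0.109   0.053 ] [ 0.8015 -0.0975  0.042 ]
side dark [   0  220   42   64 1157] [ 16.9 248.5] [0.0853 0.0028 0.053 ] [0.0803 0.0172 0.042 ]
side dark [  0 255  54  74 371] [ 31.8 295.8] [ 0.1158 -0.1146  0.053 ] [ 0.1116 -0.1032  0.042 ]
side dark [  0 258  21  44 481] [  6.6 281.1] [ 0.0789 -0.07    0.053 ] [ 0.0738 -0.0575  0.042 ]
side orange [167   0  13  82 396] (np.float64(173.0), np.float64(40.5)) [0.6651 1.479  0.045 ]
side orange [276 235  30  13 145] (np.float64(290.5), np.float64(241.0)) [ 0.521  -0.1431  0.045 ]
[[ 0.974 -0.     0.225]
 [-0.225  0.     0.974]
 [-0.    -1.     0.   ]]
```

The scene camera shows the large ball in the middle hole at about (283,250), with small balls at (310,225) and (253,282). The green and turquoise balls lie outside the rack and are not part of the job. The seat ring is at (218,150). Both cameras agree within about 2 mm, so I'll move above the ball.

servo_tool --gripper 1 --increments '[{"x": 0.6,"z": -0.35,"y": 0.1,"roll": -0.2},{"x": 1.8,"z": -1.05,"y": 0.3,"roll": -0.6},{"x": 3.0,"z": -1.75,"y": 0.5,"roll": -1},{"x": 4.2,"z": -2.45,"y": 0.7,"roll": -1.3},{"x": 5.4,"z": -3.15,"y": 0.9,"roll": -1.7},{"x": 6.6,"z": -3.85,"y": 1.1,"roll": -2.1},{"x": 7.8,"z": -4.55,"y": 1.3,"roll": -2.5},{"x": 9.0,"z": -5.25,"y": 1.5,"roll": -2.8},{"x": 10.2,"z": -5.95,"y": 1.75,"roll": -3.2},{"x": 11.4,"z": -6.65,"y": 2,"roll": -3.6},{"x": 12.6,"z": -7.35,"y": 2.2,"roll": -4},{"x": 13.8,"z": -8.05,"y": 2.4,"roll": -4.3},{"x": 15.0,"z": -8.75,"y": 2.6,"roll": -4.7},{"x": 16.2,"z": -9.45,"y": 2.8,"roll": -5.1},{"x": 17.4,"z": -10.15,"y": 3,"roll": -5.5},{"x": 18.4,"z": -10.7,"y": 3.2,"roll": -5.8},{"x": 19.0,"z": -11.1,"y": 3.3,"roll": -5.95},{"x": 19.15,"z": -11.17,"y": 3.3,"roll": -5.95},{"x": 19.15,"z": -11.17,"y": 3.3,"roll": -5.95},{"x": 19.15,"z": -11.17,"y": 3.3,"roll": -5.95}]'

```text
time_s: 2.47
eef_pos: [0.527, 0.1566, 0.2215]
eef_rot: [-0.7, -0.103, 0.103, 0.7]
force: [-1.3, 0.7, 0.3]
grip_width: 0.0853
```

Run:
```python
from h import *
from scipy.spatial.transform import Rotation as R
s=ctrl.state(); p=ctrl.get_image("wrist"); M=R.from_quat(s["eef_rot"]).as_matrix(); print(M.round(3), s["joint_positions"].round(2))
K=np.array(p["mtx"],float);H=np.array(p["hand_eye"]); cv2.imwrite("pics/w.png",p["img"])
def f(px,z):
    u=(np.array(px)-K[:2,2])/K[0,0]; r=np.hypot(*u); d=np.r_[u/r*np.sin(r),np.cos(r)]
    d=M@H[:3,:3]@d; o=s["eef_pos"]+M@H[:3,3]; return o+d*(z-o[2])/d[2]
m=(p["img"].max(2)<48).astype(np.uint8)
_,_,st,c=cv2.connectedComponentsWithStats(m)
for a,q in zip(st,c):
    if a[4]>150: print(a,q.round(1),f(q,.053).round(4),f(q,.042).round(4))
for r in ctrl.place_of(p,"large_center"): print(np.round(r["position"],1),round(r["conf"],2),f(r["position"],.053).round(4))
```

```text
[[ 0.958 -0.    -0.288]
 [ 0.288  0.     0.958]
 [-0.    -1.     0.   ]] [ 0.22  0.38  1.61  0.    1.15 -1.64]
[     0      0    512    384 159034] [260.5 160.9] [0.4944 0.1536 0.053 ] [0.4963 0.1545 0.042 ]
[ 62  59  47 116 502] [ 83.8 116.3] [ 0.497  -0.0084  0.053 ] [ 0.499  -0.0151  0.042 ]
[237  69  40  46 828] [259.8  93.8] [0.4426 0.1373 0.053 ] [0.4421 0.1374 0.042 ]
[ 221  168   64   64 2331] [256.6 199.3] [0.5267 0.1601 0.053 ] [0.5301 0.1613 0.042 ]
[    0   250   498   134 33592] [235.2 339.5] [0.6873 0.1848 0.053 ] [0.6981 0.1871 0.042 ]
[255.3 201.6] 0.84 [0.529  0.1597 0.053 ]
[167.8 333.6] 0.84 [0.7055 0.1116 0.053 ]
```

View pics/w.png

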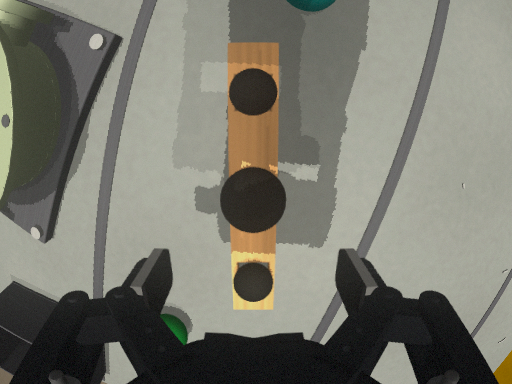

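The wrist view shows the ball centred at about (253,200), midway between the fingers at columns 160 and 347. The jaws are square to the rack. I'll descend and grip.

servo_tool --gripper 1 --increments '[{"y": 0.3},{"y": 0.8},{"y": 1.4},{"y": 2.0},{"y": 2.6},{"y": 3.2},{"y": 3.7},{"y": 4.1},{"y": 4.4},{"y": 4.55},{"y": 4.62},{"y": 4.62},{"y": 4.62},{"y": 4.62}]'

```text
$.increments[0]: bad value
```

servo_tool --gripper -1 --increments '[{"y": 0},{"y": 0},{"y": 0},{"y": 0},{"y": 0},{"y": 0},{"y": 0},{"y": 0},{"y": 0},{"y": 0},{"y": 0},{"y": 0}]'

```text
$.increments[0]: bad value
```

servo_tool --gripper 1 --increments '[{"x": 0,"y": 0.3,"z": 0,"roll": 0},{"x": 0,"y": 0.8,"z": 0,"roll": 0},{"x": 0,"y": 1.4,"z": 0,"roll": 0},{"x": 0,"y": 2.0,"z": 0,"roll": 0},{"x": 0,"y": 2.6,"z": 0,"roll": 0},{"x": 0,"y": 3.2,"z": 0,"roll": 0},{"x": 0,"y": 3.7,"z": 0,"roll": 0},{"x": 0,"y": 4.1,"z": 0,"roll": 0},{"x": 0,"y": 4.4,"z": 0,"roll": 0},{"x": 0,"y": 4.55,"z": 0,"roll": 0},{"x": 0,"y": 4.62,"z": 0,"roll": 0},{"x": 0,"y": 4.62,"z": 0,"roll": 0},{"x": 0,"y": 4.62,"z": 0,"roll": 0}]'

```text
time_s: 3.65
eef_pos: [0.5276, 0.1562, 0.1064]
eef_rot: [-0.7, -0.103, 0.103, 0.7]
force: [-0.0, -0.8, 0.6]
grip_width: 0.0855
```

servo_tool --gripper -1 --increments '[{"x": 0,"y": 0,"z": 0,"roll": 0},{"x": 0,"y": 0,"z": 0,"roll": 0},{"x": 0,"y": 0,"z": 0,"roll": 0},{"x": 0,"y": 0,"z": 0,"roll": 0},{"x": 0,"y": 0,"z": 0,"roll": 0},{"x": 0,"y": 0,"z": 0,"roll": 0},{"x": 0,"y": 0,"z": 0,"roll": 0},{"x": 0,"y": 0,"z": 0,"roll": 0},{"x": 0,"y": 0,"z": 0,"roll": 0},{"x": 0,"y": 0,"z": 0,"roll": 0},{"x": 0,"y": 0,"z": 0,"roll": 0},{"x": 0,"y": 0,"z": 0,"roll": 0}]'

```text
time_s: 4.65
eef_pos: [0.5276, 0.1563, 0.1065]
eef_rot: [-0.699, -0.103, 0.103, 0.7]
force: [-1.8, 0.7, 6.0]
grip_width: 0.0538
```

servo_tool --gripper -1 --increments '[{"x": 0,"y": -0.1,"z": 0,"roll": 0},{"x": 0,"y": -0.3,"z": 0,"roll": 0},{"x": 0,"y": -0.6,"z": 0,"roll": 0},{"x": 0,"y": -1.0,"z": 0,"roll": 0},{"x": 0,"y": -1.5,"z": 0,"roll": 0},{"x": 0,"y": -2.1,"z": 0,"roll": 0},{"x": 0,"y": -2.8,"z": 0,"roll": 0},{"x": 0,"y": -3.5,"z": 0,"roll": 0},{"x": 0,"y": -4.2,"z": 0,"roll": 0},{"x": 0,"y": -4.8,"z": 0,"roll": 0},{"x": 0,"y": -5.2,"z": 0,"roll": 0},{"x": 0,"y": -5.4,"z": 0,"roll": 0},{"x": 0,"y": -5.4,"z": 0,"roll": 0},{"x": 0,"y": -5.4,"z": 0,"roll": 0}]'

```text
time_s: 5.82
eef_pos: [0.5272, 0.1561, 0.2406]
eef_rot: [0.7, 0.103, -0.103, -0.7]
force: [0.3, -0.4, -2.3]
grip_width: 0.0537
```

Run:
```python
from h import *
a=ctrl.get_image("wrist")["img"]; b=ctrl.get_image("side")["img"]
cv2.imwrite("pics/l.png",np.hstack([a[:,100:420],b[50:,100:440][:, :]if 0 else cv2.resize(b[60:252,140:300],(320,384))]))
```

```text
(no output)
```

View pics/l.png

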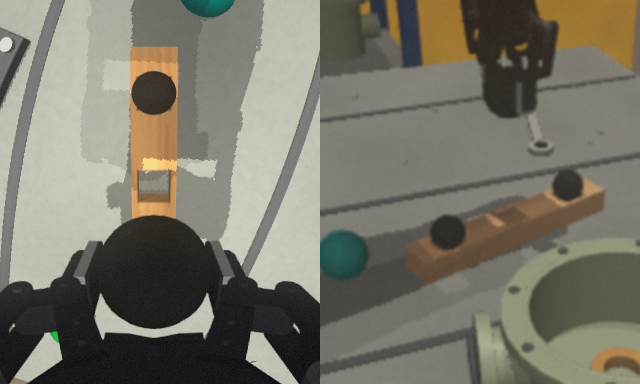

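The large ball is held: in the wrist view it sits between the pads at about (253,271). The middle hole is empty and both small balls are still in the rack. I'll carry it over the valve.

servo_tool --gripper -1 --increments '[{"x": -0.1,"y": 0,"z": -0.3,"roll": 0.1},{"x": -0.3,"y": 0,"z": -0.9,"roll": 0.3},{"x": -0.55,"y": 0,"z": -1.7,"roll": 0.6},{"x": -0.85,"y": 0,"z": -2.6,"roll": 0.9},{"x": -1.15,"y": 0,"z": -3.6,"roll": 1.3},{"x": -1.45,"y": 0,"z": -4.6,"roll": 1.6},{"x": -1.8,"y": 0,"z": -5.6,"roll": 2},{"x": -2.1,"y": 0,"z": -6.6,"roll": 2.3},{"x": -2.4,"y": 0,"z": -7.6,"roll": 2.7},{"x": -2.75,"y": 0,"z": -8.6,"roll": 3},{"x": -3.05,"y": 0,"z": -9.5,"roll": 3.3},{"x": -3.3,"y": 0,"z": -10.3,"roll": 3.6},{"x": -3.5,"y": 0,"z": -10.9,"roll": 3.8},{"x": -3.62,"y": 0,"z": -11.25,"roll": 3.95},{"x": -3.68,"y": 0,"z": -11.43,"roll": 4},{"x": -3.68,"y": 0,"z": -11.43,"roll": 4},{"x": -3.68,"y": 0,"z": -11.43,"roll": 4},{"x": -3.68,"y": 0,"z": -11.43,"roll": 4}]'

```text
time_s: 7.42
eef_pos: [0.5217, -0.1432, 0.2408]
eef_rot: [-0.707, 0.02, -0.02, 0.707]
force: [-0.4, 0.6, -1.5]
grip_width: 0.0537
```

```bash
cat > w.py <<'E'
from h import *
from scipy.spatial.transform import Rotation as R
from scipy.optimize import least_squares
s=ctrl.state(); p=ctrl.get_image("wrist"); M=R.from_quat(s["eef_rot"]).as_matrix(); print(s["eef_pos"].round(4),M.round(3).tolist(),s["force"].round(1))
K=np.array(p["mtx"],float);H=np.array(p["hand_eye"])
def rays(px):
    u=(np.atleast_2d(px)-K[:2,2])/K[0,0]; r=np.hypot(*u.T)[:,None]; return np.hstack([u/r*np.sin(r),np.cos(r)])@H[:3,:3].T
# ball outline: front arc (upper half) of the dark disc, ball about (253,271)
g=p["img"].max(2); pts=[]
for a in np.radians(np.arange(205,336,5)):
    v=[np.array([253+t*np.cos(a),271+t*np.sin(a)]) for t in np.arange(35,80,.5)]
    val=np.array([cv2.getRectSubPix(g,(1,1),tuple(map(float,q)))[0,0] for q in v],float)
    k=np.argmax(np.abs(np.diff(cv2.GaussianBlur(val[:,None],(1,5),0)[:,0]))); pts.append(v[k])
D=rays(pts); o=H[:3,3]
f=lambda c: np.linalg.norm(np.cross(D,c-o),axis=1)-.028
r=least_squares(f,[0,.054,0],loss="soft_l1",f_scale=.001); print("ball in tool",r.x.round(4),"res",np.abs(r.fun).round(4)); print("world",(s["eef_pos"]+M@r.x).round(4))
h=cv2.cvtColor(p["img"],cv2.COLOR_BGR2HSV); print("orange px",cv2.countNonZero(cv2.inRange(h,(8,140,90),(24,255,255))))
im=p["img"].copy()
for q in pts: cv2.circle(im,tuple(int(t) for t in q),1,(0,0,255),-1)
cv2.imwrite("pics/v.png",im)
E
python3 w.py
```

```text
[ 0.5217 -0.1432  0.2408] [[0.998, -0.0, 0.055], [-0.055, 0.0, 0.998], [-0.0, -1.0, 0.0]] [-0.4  0.6 -1.5]
ball in tool [-0.0009  0.0495  0.001 ] res [0.002  0.0004 0.0005 0.0004 0.0003 0.0002 0.0001 0.     0.0001 0.0001
 0.0001 0.0004 0.0001 0.0001 0.0001 0.0003 0.0002 0.0001 0.0001 0.
 0.0001 0.0001 0.0002 0.0003 0.0005 0.0007 0.0019]
world [ 0.5209 -0.1421  0.1913]
orange px 1852
```

View pics/v.png

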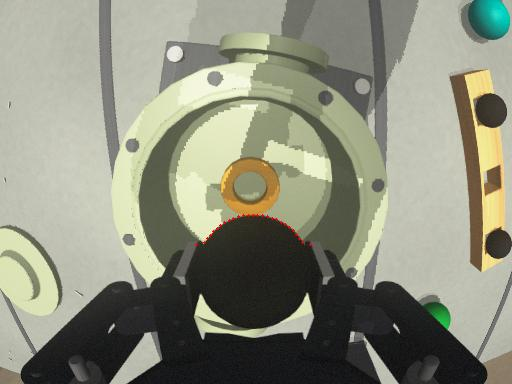

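```bash
cat >> w.py <<'E'
_,_,st,c=cv2.connectedComponentsWithStats(cv2.inRange(h,(8,140,90),(24,255,255)))
k=np.argmax(st[1:,4])+1; a=st[k]; e=(a[0]+a[2]/2-.5,a[1]+a[3]/2-.5)
d=M@rays(e)[0]; oo=s["eef_pos"]+M@H[:3,3]; print("ring",a,(oo+d*(.045-oo[2])/d[2]).round(4))
E
python3 w.py | tail -3
```

```text
world [ 0.521  -0.1422  0.1911]
orange px 1846
ring [ 221  158   58   58 1836] [ 0.5184 -0.1458  0.045 ]
```

servo_tool --gripper -1 --increments '[{"x": -0.02,"y": 0.1,"z": -0.04,"roll": 0},{"x": -0.04,"y": 0.3,"z": -0.08,"roll": 0},{"x": -0.04,"y": 0.6,"z": -0.08,"roll": 0},{"x": -0.04,"y": 1.0,"z": -0.08,"roll": 0},{"x": -0.04,"y": 1.4,"z": -0.08,"roll": 0},{"x": -0.04,"y": 1.8,"z": -0.08,"roll": 0},{"x": -0.04,"y": 2.2,"z": -0.08,"roll": 0},{"x": -0.04,"y": 2.6,"z": -0.08,"roll": 0},{"x": -0.04,"y": 3.0,"z": -0.08,"roll": 0},{"x": -0.04,"y": 3.4,"z": -0.08,"roll": 0},{"x": -0.04,"y": 3.7,"z": -0.08,"roll": 0},{"x": -0.04,"y": 4.0,"z": -0.08,"roll": 0},{"x": -0.04,"y": 4.2,"z": -0.08,"roll": 0},{"x": -0.04,"y": 4.35,"z": -0.08,"roll": 0},{"x": -0.04,"y": 4.45,"z": -0.08,"roll": 0},{"x": -0.04,"y": 4.5,"z": -0.08,"roll": 0},{"x": -0.04,"y": 4.5,"z": -0.08,"roll": 0},{"x": -0.04,"y": 4.5,"z": -0.08,"roll": 0}]'

```text
time_s: 9.02
eef_pos: [0.5207, -0.146, 0.1287]
eef_rot: [0.707, -0.02, 0.02, -0.707]
force: [-0.1, 0.7, -3.1]
grip_width: 0.0536
```

Run:
```python
from h import *
a=ctrl.get_image("scene")["img"]; b=ctrl.get_image("side")["img"]
c=lambda i,x,y:cv2.resize(i[y:y+110,x:x+110],(390,390),interpolation=2)
cv2.imwrite("pics/d.png",np.hstack([c(a,163,95),c(b,235,170)])); print(ctrl.state()["force"])
```

```text
[-0.66213077  0.48382811 -2.3870048 ]
```

View pics/d.png

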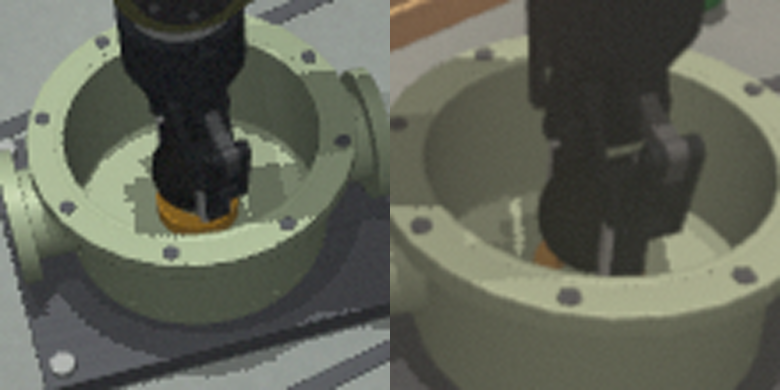

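Both cameras show the ball over the ring and clear of the bore walls. I'll creep down now and watch the force.

servo_tool --gripper -1 --increments '[{"x": 0,"y": 0.04,"z": 0,"roll": 0},{"x": 0,"y": 0.08,"z": 0,"roll": 0},{"x": 0,"y": 0.12,"z": 0,"roll": 0},{"x": 0,"y": 0.16,"z": 0,"roll": 0},{"x": 0,"y": 0.2,"z": 0,"roll": 0},{"x": 0,"y": 0.2,"z": 0,"roll": 0},{"x": 0,"y": 0.2,"z": 0,"roll": 0}]'

```text
time_s: 9.7
eef_pos: [0.5205, -0.1459, 0.1233]
eef_rot: [-0.707, 0.02, -0.02, 0.707]
force: [1.0, -0.5, -1.7]
grip_width: 0.0536
```

servo_tool --gripper -1 --increments '[{"x": 0,"y": 0.02,"z": 0,"roll": 0},{"x": 0,"y": 0.04,"z": 0,"roll": 0},{"x": 0,"y": 0.04,"z": 0,"roll": 0},{"x": 0,"y": 0.04,"z": 0,"roll": 0}]'

```text
time_s: 10.03
eef_pos: [0.5206, -0.1459, 0.1226]
eef_rot: [0.707, -0.02, 0.02, -0.707]
force: [-1.3, 0.9, 1.9]
grip_width: 0.0537
```

servo_tool --gripper -1 --increments '[{"x": 0,"y": 0.02,"z": 0,"roll": 0},{"x": 0,"y": 0.04,"z": 0,"roll": 0},{"x": 0,"y": 0.04,"z": 0,"roll": 0},{"x": 0,"y": 0.04,"z": 0,"roll": 0}]'

```text
time_s: 10.37
eef_pos: [0.5207, -0.146, 0.1222]
eef_rot: [0.707, -0.02, 0.02, -0.707]
force: [-4.9, 1.3, 11.1]
grip_width: 0.0535
```

Contact was at about z 0.1225, with a slight side load of -5 N in x. The ball is therefore a little far in +x. I'll ease up, shift -1 mm and feel again.

servo_tool --gripper -1 --increments '[{"x": 0,"y": -0.04,"z": 0,"roll": 0},{"x": -0.02,"y": -0.04,"z": 0,"roll": 0},{"x": -0.05,"y": -0.04,"z": 0.01,"roll": 0},{"x": -0.05,"y": -0.04,"z": 0.01,"roll": 0},{"x": -0.05,"y": -0.04,"z": 0.01,"roll": 0}]'

```text
time_s: 10.78
eef_pos: [0.5194, -0.1457, 0.1224]
eef_rot: [0.707, -0.02, 0.02, -0.707]
force: [1.5, -1.5, 1.6]
grip_width: 0.0536
```

servo_tool --gripper -1 --increments '[{"x": 0,"y": 0.02,"z": 0,"roll": 0},{"x": 0,"y": 0.02,"z": 0,"roll": 0},{"x": 0,"y": 0.02,"z": 0,"roll": 0},{"x": 0,"y": 0.02,"z": 0,"roll": 0}]'

```text
time_s: 11.12
eef_pos: [0.5195, -0.1457, 0.1222]
eef_rot: [0.707, -0.02, 0.02, -0.707]
force: [0.6, -2.5, 5.3]
grip_width: 0.0536
```

It now rests with a light vertical load and almost no side force. I'll release.

servo_tool --gripper 0.6 --increments '[{"x": 0,"y": 0,"z": 0,"roll": 0},{"x": 0,"y": 0,"z": 0,"roll": 0},{"x": 0,"y": 0,"z": 0,"roll": 0},{"x": 0,"y": 0,"z": 0,"roll": 0},{"x": 0,"y": 0,"z": 0,"roll": 0},{"x": 0,"y": 0,"z": 0,"roll": 0},{"x": 0,"y": 0,"z": 0,"roll": 0},{"x": 0,"y": 0,"z": 0,"roll": 0},{"x": 0,"y": 0,"z": 0,"roll": 0},{"x": 0,"y": 0,"z": 0,"roll": 0}]'

```text
time_s: 11.95
eef_pos: [0.5193, -0.1456, 0.1219]
eef_rot: [0.707, -0.02, 0.02, -0.707]
force: [-0.1, -0.6, 0.2]
grip_width: 0.0685
```

servo_tool --gripper 1 --increments '[{"x": 0,"y": 0,"z": 0,"roll": 0},{"x": 0,"y": 0,"z": 0,"roll": 0},{"x": 0,"y": 0,"z": 0,"roll": 0},{"x": 0,"y": 0,"z": 0,"roll": 0},{"x": 0,"y": 0,"z": 0,"roll": 0},{"x": 0,"y": 0,"z": 0,"roll": 0}]'

```text
time_s: 12.45
eef_pos: [0.5193, -0.1456, 0.1219]
eef_rot: [0.707, -0.02, 0.02, -0.707]
force: [-0.2, 0.7, -0.7]
grip_width: 0.0856
```

servo_tool --gripper 1 --increments '[{"x": 0,"y": -0.1,"z": 0,"roll": 0},{"x": 0,"y": -0.3,"z": 0,"roll": 0},{"x": 0,"y": -0.6,"z": 0,"roll": 0},{"x": 0,"y": -1.0,"z": 0,"roll": 0},{"x": 0,"y": -1.5,"z": 0,"roll": 0},{"x": 0,"y": -2.1,"z": 0,"roll": 0},{"x": 0,"y": -2.8,"z": 0,"roll": 0},{"x": 0,"y": -3.6,"z": 0,"roll": 0},{"x": 0,"y": -4.4,"z": 0,"roll": 0},{"x": 0,"y": -5.2,"z": 0,"roll": 0},{"x": 0,"y": -5.8,"z": 0,"roll": 0},{"x": 0,"y": -6.2,"z": 0,"roll": 0},{"x": 0,"y": -6.4,"z": 0,"roll": 0},{"x": 0,"y": -6.4,"z": 0,"roll": 0},{"x": 0,"y": -6.4,"z": 0,"roll": 0}]'

```text
time_s: 13.7
eef_pos: [0.5191, -0.1456, 0.2814]
eef_rot: [-0.707, 0.02, -0.02, 0.707]
force: [-0.2, 0.3, -1.1]
grip_width: 0.0856
```

```bash
python3 m.py | grep dark
python3 - <<'E'
from h import *
P={n:ctrl.get_image(n) for n in ("scene","side","wrist")}
rs=[]
for n in ("scene","side"):
    p=P[n]; p["mtx"]=np.array(p["mtx"],float)
    for r in ctrl.place_of(p,"large_center"):
        q=r["position"]; print(n,np.round(q,1),round(r["conf"],2),at_z(p,q,.068).round(4))
c=lambda i,x,y:cv2.resize(i[y:y+130,x:x+130],(390,390),interpolation=2)
cv2.imwrite("pics/f.png",np.hstack([c(P["side"]["img"],230,160),cv2.resize(P["wrist"]["img"][:384,64:448],(390,390))]))
E
```

```text
scene dark [256   0  46  25 289] [280.    9.1] [ 0.1191 -0.5133  0.053 ] [ 0.1106 -0.5257  0.042 ]
scene dark [482   0  30 117 420] [497.6  55.6] [-0.2929 -0.0477  0.053 ] [-0.3066 -0.0542  0.042 ]
scene dark [ 466  114   46   39 1106] [492.2 136. ] [-0.0717  0.1501  0.053 ] [-0.0825  0.146   0.042 ]
scene dark [206 132  23  24 415] [217.5 143.5] [ 0.5153 -0.1577  0.053 ] [ 0.5118 -0.1657  0.042 ]
scene dark [302 217  17  17 237] [309.8 225. ] [0.4464 0.1343 0.053 ] [0.442 0.13  0.042]
scene dark [ 79 242  67  45 925] [112.9 263.7] [0.8434 0.0104 0.053 ] [0.844  0.0046 0.042 ]
scene dark [244 273  19  20 288] [252.8 282.3] [0.6163 0.1854 0.053 ] [0.6141 0.1818 0.042 ]
side dark [309   0  33   7 158] [324.6   2.5] [2.2322 2.4923 0.053 ] [2.2833 2.5716 0.042 ]
side dark [288  17  52  17 604] [318.4  24.9] [1.6188 1.5826 0.053 ] [1.6539 1.6382 0.042 ]
side dark [277 219  30  28 220] [287.4 234.5] [ 0.5191 -0.1336  0.053 ] [ 0.5254 -0.1227  0.042 ]
side dark [  0 221  29  48 470] [ 11.9 247.4] [0.0773 0.009  0.053 ] [0.0722 0.0236 0.042 ]
side dark [ 23 252  32  58 214] [ 42.8 282.3] [ 0.1288 -0.0927  0.053 ] [ 0.125  -0.0808  0.042 ]
scene [218.4 149.3] 0.58 [ 0.5262 -0.1309  0.068 ]
side [290.9 234. ] 0.96 [ 0.5166 -0.1495  0.068 ]
side [151.3 189.5] 0.83 [0.3192 0.0735 0.068 ]
side [317.8 164.7] 0.47 [0.6816 0.0364 0.068 ]
```

View pics/f.png

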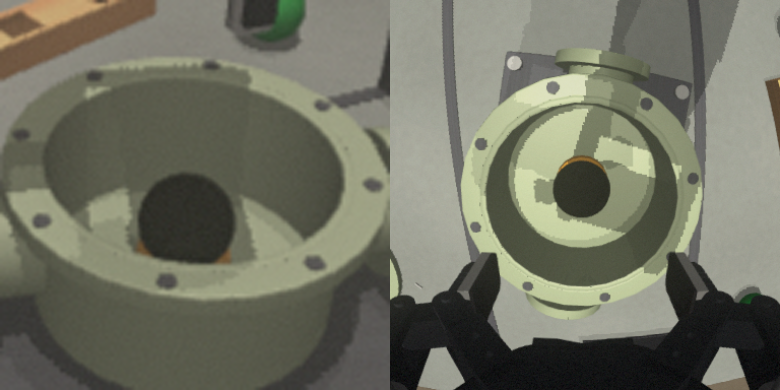

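The side and wrist views show the ball seated and centred on the brass ring, with the gripper clear. The small balls have not moved.

```bash
python3 -c "
from bench import ctrl
print(ctrl.close_job())"
```

```text
the job is handed in; nothing more can be done
None
```

The large ball is seated on the brass ring in the valve casting. I took it from the middle hole of the rack, lowered it until it touched, released it there and handed the job in at about 14 s.

- **Set-down:** first contact was slightly off-centre, peaking at about 11 N vertical and 5 N sideways. I eased up, moved it 1 mm and set it down again with about 5 N showing on the wrist at release.
- **Final pictures:** the side and wrist cameras show the ball centred on the ring, with the gripper open and raised 160 mm above the release height. In the scene camera both small balls are where they started in the rack.
- **Disagreements:** the seat position differed by 2–3 mm between cameras, which the contact forces settled. In the last check the network's ball position in the scene camera was low-confidence (0.58) and up to 2 cm from the side camera's (0.96). The ball's outline in the pictures matched the side camera, so I went with that.

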